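Open the dead-locked spares box with a pin punch and fetch a collet

ROBOT

A 6-joint arm with a two-finger parallel gripper is mounted at the origin on a cart in front of the work surface, level with it; the furniture and walls round the work are solid. World frame = base frame: x ahead of the robot, y to its left, z up, the work surface at z = 0. Lengths are in mm, angles in degrees, forces in N, time in s.
With the tool pointing down it reaches from about 275 to 850 mm from the base axis. Payload 5.2 kg.
Tool frame: the origin (TCP) lies at the very end of the fingers, on their centre line; the grasp point (between the pads) lies 19 mm behind it; z points along the fingers, y is the line along which they close (so a half turn about z gives the same grasp; the last joint's range is limited). The gripper opens to 85 mm and grips with 20 to 120 N. Pads are 22 mm wide; open, the fingers measure 114 mm over their backs; the gripper's body (76 mm by 85 mm) begins 54 mm behind the grasp point. The pads swing forward as they close: fully open they stand 13 mm farther back than shut.
Start: joints at [-83.583, 14.817, 87.949, -0, 77.235, -11.62], TCP at [170.315, -522.97, 231.31] pointing down, gripper open.
Joint ranges: [-179.93, 179.93], [-52.35, 119.4], [10.71, 147.94], [-69.91, 249.91], [12.55, 155.21], [-178.61, 178.61]. Speed limits (degrees/s): [147.25, 147.25, 180, 180, 180, 180].

INTERFACE

Orientations are given as a 3x3 rotation matrix whose columns are the frame's x, y, z axes.
In Python, from station import * gives the robot as it stands.
- The arm moves only by the tool arm_command, never from a script. Its argument "series" is a list of rows, each an object of numbers: "dx", "dy", "dz": the shift along the tool's x, y, z in units of 25 mm (1.0 is 25 mm); "turn": the turn about the tool's z in units of 6 degrees (1.0 is 6 degrees); "grip": the finger opening in mm, from 0 to 85.4. A call has 1 to 10 rows; each row is the pose to reach, as a shift and turn from the pose commanded when the call began, along the tool's axes at that moment; what a row does not reach only later rows make up. A row lasts 1/10 s, in which the tool goes at most 50 mm and 8.59 degrees, less where a joint would pass 70% of its speed; a pose out of reach is approached as far as the arm can. A call with a gripper value outside its range is refused whole. The fingers move at their own pace and stop on an object; "newtons" is the grip in N (left out, the last holds). Time passes only in rows, so rows that repeat a pose let the fingers close. It gives the time, the measured TCP pose, the force, the opening and the grip force at its end, in the units of the state.
- get_state(): the state, without advancing time (a new reading comes with each control period).
- read_camera(name): name is "scene" or "top" or "wrist"; returns the picture (480x640x3 uint8, blue, green, red); there is no depth.
- calibration(name): a dict with "fx", "fy", "cx", "cy" (pixels), "camera_from_world" (4x4, takes a point from world to camera coordinates). Camera axes: x right, y down, z forward; pixel columns grow to the right and rows downward; lengths in mm; the calibration is good to about 2 mm. A picture is of the moment at which its call begins: read the wrist's pose just before it. calibration takes no time and is no camera call; for the wrist camera it gives the pose at the moment of the call.
- close_job(): hands the job in; it is judged then, once.
Trained networks look in the newest picture that a camera, given by its name, has taken for a name from the list of things; names that differ only in an ending like _2 or _b are one class to them, and where a whole thing is asked for, a point or a joint stands for the part that bears it (a point fixed in the world has none). Each returns a list of dicts, best first, with "confidence" (0 to 1); they miss things now and then, are a little off and sometimes report something else, mostly with a low value. They report only what shows in the picture. A call takes as long as a camera call.
- regions_of(camera, query): "pixels" (480x640 bool, what is visible of it) and "at" ([row, column] in pixels, amid what is visible of it).
- landmark_of(camera, query): "at" ([row, column] in pixels: a listed point, or the origin of a listed thing).
The state is a dict: "clock": time; "joints": joint angles; "qd": joint speeds; "tau": joint torques, N m; "eef_pos": TCP position; "tcp_rot": TCP orientation; "ft_force": force on the tool from outside, world axes, zero at the start; "ft_torque": the same for the moment, N m; "gripper_width": finger opening in mm; "grasp_force": force on a finger pad.
Only numpy, scipy, OpenCV 4.12 (cv2) and the standard library are available. Lean on these libraries where they do the work, as an engineer would, in place of code of your own. Each camera call takes 0.05 s, during which the arm holds its last target. There are 200 camera calls.

TASK

The spares box's electronic lock is dead: with the long pin punch from the wooden stand, reach through the small hole in the box's sloping face and trip the spring catch behind it so that the drawer springs out, then put the punch back in its hole in the stand. Take the collet out of its pocket in the drawer, stand it upright in the round parts dish, and push the drawer shut until the catch holds it, with the nut and the bush still in their pockets and the other punches and tools around left where they are.

Things in the scene. Friction and masses are not known exactly. Their poses are not given: they have to be found in the camera images.
- spares_box: Grey metal desk console fixed to the bench, 185 (x) x 170 (y) x 138 mm. Origin under it, 90 mm behind the front. x points front to rear, y to its left, z up; the front, with the drawer, faces roughly to the robot. The front is 58 mm high; from its top edge a face with keypad, blank display and access hole slopes up to the rear at 35 degrees to the horizontal for 115 mm of x, then a flat top.
- release_hole (a point): Centre of the mouth of the 12 mm round access hole (steel ring round it) in the 4 mm thick sloping face, at x -15, y 0, z 110.5 mm in the box's frame. Its z axis points out of the hole, square to the face (35 degrees from vertical, leaning to the box's front); its y axis is the box's y. The punch goes in straight along this axis; its shoulder meets the face when the tip is 47 mm in.
- catch_pad (a point): Middle of the catch's pad, hidden inside: 22 mm square, on the hole's axis and square to it, 40 mm below the mouth at rest. It takes about 2.5 N to start it; the catch lets go when the pad has been pushed about 4 mm (about 4 N); it can be pushed 9 mm.
- catch (a joint): Angle of the hidden catch lever in rad: 0 at rest (holding the drawer when shut), grows as its pad is pushed (30 mm lever arm), lets go at about 0.12, stop at 0.3. Springs back by itself.
- spares_drawer (a joint): How far the drawer is out, m: 0 latched shut, 0.095 fully out, -0.004 pushed in as far as it goes. A damped spring (4 N shut, 1.4 N out) drives it out along the box's -x in about a second when the catch lets go. To shut it, push the front (5 to 8 N) in until it stops at -0.004; the catch snaps in by itself and holds it at 0 when let go.
- drawer_front (a point): Centre of the outer face of the drawer's flat front plate (140 wide x 36 high mm, 7 to 43 mm above the bench, no handle), 4 mm proud of the box's front when shut; axes as the box's; moves with the drawer.
- pocket_mid (a point): Centre of the floor (14 mm above the bench) of the middle one of the drawer's three round pockets, 36 mm wide and 9 mm deep, in a row at 42 mm spacing along y, 50.5 mm behind the front's outer face, in a flat grey insert (86 x 132 mm, top 23 mm above the bench); moves with the drawer.
- collet: Spring collet: upright steel cylinder with a taper, 21 mm in diameter at the foot, 18 at the top, 27 mm high, with a groove near the foot and dark slits from the top; the tallest and slimmest of the three parts in the drawer. Origin: centre of its underside, z up its axis. Starts standing in one of the three pockets (top 41 mm above the bench), hidden until the drawer is out.
- hex_nut: Hexagon nut, 29 x 34 x 16 mm, in another pocket. Origin: centre of the underside. Stays.
- bush: Plain round bush (short tube), 26 mm outside, 13 mm high, in another pocket. Origin: centre of the underside. Stays.
- punch_stand: Wooden block fixed to the bench, 50 (x) x 125 (y) x 60 (z) mm, with three vertical 10 mm through holes at y -40, 0 and +40 mm, each holding a punch. Origin: centre of the underside, z up.
- pin_punch: Pin punch: round steel body 14 mm thick and 78 mm long with a knurled middle, and below it a straight 6 mm shank 47 mm long; 90 g. The longest of the three standing punches. Origin: on its axis at the shoulder where body meets shank (this rests on the stand's top), z up towards the head. Starts in any of the three holes.
- punch_tip (a point): End of the pin punch's shank, 47 mm below its origin.
- centre_punch: Centre punch in another hole of the stand: square body 11 mm, standing 45 mm above the block. Origin: at its shoulder on the stand's top. Stays.
- drift: Drift in another hole of the stand: round body 22 mm thick, standing 50 mm above the block. Origin: at its shoulder on the stand's top. Stays.
- parts_dish: Round steel parts dish held fast to the bench, 112 mm across the rim, 28 mm high, flat floor of 44 mm radius 4 mm above the bench. Origin: centre of the underside.
- pliers: Pliers lying near the front edge, 58 x 159 x 13 mm; bystander.
- pencil: Carpenter's pencil lying near the front edge, 14 x 168 x 8 mm; bystander.
- screwdriver: Screwdriver lying right of the box, 25 x 148 x 22 mm; bystander.

How it is judged:
By the outcome, as a careful person would: the job done as asked, in the order asked, and still so for the second after the job is handed in, with the robot touching nothing.
It also fails if it takes over 58 s, if anything falls off the work surface, if the arm or the gripper's body presses on something with over 40 N, if the wrist force passes 120 N, or if a joint passes its speed limit or range.

## Working session

There is one attempt and no reset: what is moved stays moved. The work goes in short steps, Python scripts to look and compute and a tool call to move; the robot and the scene stay as the last step left them, time stands still between calls to the robot, and variables do not carry over. Pictures are saved under pics/ and viewed, at most 10 in all, crops included, and the job is handed in when it is done.

Besides the shell and the picture viewer there is one more tool, called after "Request:" by a JSON object that holds its "api" and its "payload", one argument or row to a line. arm_command: Moves the arm, as the interface text tells. Its arguments: {"type":"object","properties":{"series":{"type":"array"},"newtons":{"type":"number"}},"required":["series"]}

```bash
mkdir -p pics; cat > h.py <<'E'
from station import *
import numpy as np, cv2
def ray(cam,rc):
    c=calibration(cam);T=np.array(c["camera_from_world"]);R=T[:3,:3]
    o=-R.T@T[:3,3];d=R.T@np.array([(rc[1]-c["cx"])/c["fx"],(rc[0]-c["cy"])/c["fy"],1]);return o,d/np.linalg.norm(d)
def onz(cam,rc,z):
    o,d=ray(cam,rc);return o+d*(z-o[2])/d[2]
def tri(rays):
    A=0;b=0
    for o,d in rays:
        P=np.eye(3)-np.outer(d,d);A=A+P;b=b+P@o
    p=np.linalg.solve(A,b);return p,[round(float(np.linalg.norm((np.eye(3)-np.outer(d,d))@(p-o))),1) for o,d in rays]
def proj(cam,p):
    c=calibration(cam);q=(np.array(c["camera_from_world"])@np.r_[p,1])[:3];return np.array([c["cy"]+c["fy"]*q[1]/q[2],c["cx"]+c["fx"]*q[0]/q[2]])
def togo(p):
    """shift to TCP target p in tool axes, units"""
    s=get_state();return np.round(np.array(s["tcp_rot"]).T@(np.array(p)-s["eef_pos"])/25,3)
E
python3 - <<'E'
from h import *
np.set_printoptions(precision=1,suppress=True)
for c in("scene","top"):
    cv2.imwrite(f"pics/{c}0.png",read_camera(c))
    for q in("spares_box","release_hole","drawer_front","punch_stand","pin_punch","punch_tip","centre_punch","drift","parts_dish"):
        print(c,q,[(np.round(l["at"],1),round(l["confidence"],2)) for l in landmark_of(c,q)[:3]])
s=get_state();print(s["clock"],np.array(s["tcp_rot"]))
E
```

```text
scene spares_box [(array([246.4, 347.6]), 0.91)]
scene release_hole [(array([204.2, 345.6]), 0.71)]
scene drawer_front [(array([253.3, 320.3]), 0.95)]
scene punch_stand []
scene pin_punch [(array([320.4, 395.2]), 0.72)]
scene punch_tip []
scene centre_punch [(array([306.8, 377.6]), 0.74)]
scene drift [(array([325.5, 416.3]), 0.83), (array([205.5, 342.5]), 0.27)]
scene parts_dish []
top spares_box [(array([262.8, 430.6]), 0.63), (array([212.9, 314.9]), 0.6)]
top release_hole [(array([211.6, 313.3]), 0.8)]
top drawer_front [(array([246.6, 324.7]), 0.52)]
top punch_stand [(array([262.4, 429.2]), 0.83)]
top pin_punch [(array([254.7, 435.8]), 0.53)]
top punch_tip []
top centre_punch [(array([258.9, 420.2]), 0.59)]
top drift [(array([256.8, 451.2]), 0.47)]
top parts_dish [(array([273.8, 228.4]), 0.9), (array([262.5, 421.4]), 0.45)]
1.0 [[ 1.   0.3 -0. ]
 [ 0.3 -1.  -0. ]
 [-0.   0.  -1. ]]
```

View pics/scene0.png

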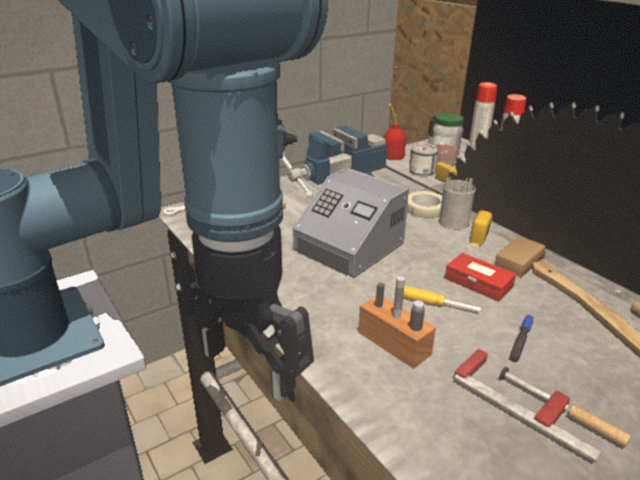

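View pics/top0.png

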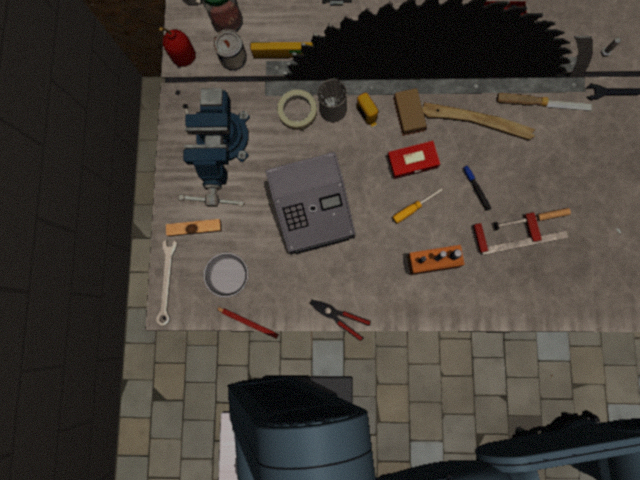

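The scene view shows the box (around 350,220) and the stand (395,330), with the tall pin punch in the middle hole. The top view shows the dish at (225,274), the box at (310,205) and the stand at (437,260). I'll compute rough poses next.

```bash
cat > poses.py <<'E'
from h import *
from scipy.optimize import least_squares
E
python3 - <<'E'
from h import *
np.set_printoptions(precision=1,suppress=True)
S={"hole":(204.2,345.6),"front":(253.3,320.3),"pin":(320.4,395.2),"cp":(306.8,377.6),"drift":(325.5,416.3)}
T={"hole":(211.6,313.3),"front":(246.6,324.7),"pin":(254.7,435.8),"cp":(258.9,420.2),"drift":(256.8,451.2)}
Z={"hole":110.5,"front":25,"pin":60,"cp":60,"drift":60}
for k in S: print(k,*tri([ray("scene",S[k]),ray("top",T[k])]),onz("scene",S[k],Z[k]),onz("top",T[k],Z[k]))
print("dish",onz("top",(273.8,228.4),0))
for q,z in(("spares_box",0),("punch_stand",60),("parts_dish",28)):
    r=(lambda *_:None)
read_camera("top")
for q,z in(("spares_box",60),("punch_stand",60),("parts_dish",28)):
    r=regions_of("top",q)[0];m=r["pixels"].astype(np.uint8)
    c=cv2.minAreaRect(cv2.findNonZero(m));print(q,r["confidence"],c,[onz("top",(p[1],p[0]),z)[:2] for p in cv2.boxPoints(c)],onz("top",c[0][::-1],z))
c=calibration("wrist");T=np.array(c["camera_from_world"]);s=get_state()
R=np.array(s["tcp_rot"]);print("cam in tool",R.T@(-T[:3,:3].T@T[:3,3]-s["eef_pos"]),"\n",T[:3,:3]@R,c["fx"],c["cx"],c["cy"]);print(c["fx"],calibration("top")["fx"],np.array(calibration("top")["camera_from_world"])[:3,3])
E
```

```text
hole [626.4 -73.7 116.6] [2.4, 2.4] [636.3 -64.6 110.5] [625.7 -72.1 110.5]
front [552.7 -95.7  31.7] [2.1, 2.1] [556.8 -86.1  25. ] [555.7 -96.5  25. ]
pin [ 526.6 -366.8   46.3] [5.7, 5.7] [ 508.6 -377.2   60. ] [ 529.3 -367.6   60. ]
cp [ 516.6 -328.3   54.7] [3.9, 3.9] [ 507.9 -332.2   60. ] [ 519.1 -329.6   60. ]
drift [ 526.1 -405.9   60.3] [2.4, 2.4] [ 528.8 -406.6   60. ] [ 524.1 -404.5   60. ]
dish [489.7 151.1   0. ]
spares_box 0.78 ((311.2850036621094, 203.58290100097656), (89.42893981933594, 72.42878723144531), 75.25643920898438) [array([747.5,  54.1]), array([ 794.8, -122.8]), array([ 572. , -178.6]), array([526.6,  -7.1])] [658.4 -64.   60. ]
punch_stand 0.69 ((435.28033447265625, 259.5722351074219), (22.65652084350586, 55.72895812988281), 81.25383758544922) [array([ 534.6, -295.8]), array([ 555.2, -429.6]), array([ 500.3, -435.5]), array([ 479.8, -302.7])] [ 517.4 -365.9   60. ]
parts_dish 0.56 ((225.5, 274.5), (43.0, 43.0), 90.0) [array([539.4, 208.7]), array([539.2,  99.4]), array([431.1,  96.1]), array([431. , 203.9])] [484.8 151.9  28. ]
cam in tool [  70.7    0.6 -141.9] 
 [[-0.   1.  -0. ]
 [-1.  -0.  -0.3]
 [-0.3 -0.   1. ]] 362.8533603064756 327.74449635530704 242.48742250156167
362.8533603064756 498.86639080924994 [-101.9  555.  1192. ]
```

Request:
{"api": "arm_command", "payload": {
  "series": [
    {"dx":15.2,"dy":-1.6,"dz":1.6,"turn":-13.3,"grip":60},
    {"dx":15.2,"dy":-1.6,"dz":1.6,"turn":-13.3,"grip":60},
    {"dx":15.2,"dy":-1.6,"dz":1.6,"turn":-13.3,"grip":60},
    {"dx":15.2,"dy":-1.6,"dz":1.6,"turn":-13.3,"grip":60},
    {"dx":15.2,"dy":-1.6,"dz":1.6,"turn":-13.3,"grip":60},
    {"dx":15.2,"dy":-1.6,"dz":1.6,"turn":-13.3,"grip":60},
    {"dx":15.2,"dy":-1.6,"dz":1.6,"turn":-13.3,"grip":60},
    {"dx":15.2,"dy":-1.6,"dz":1.6,"turn":-13.3,"grip":60},
    {"dx":15.2,"dy":-1.6,"dz":1.6,"turn":-13.3,"grip":60},
    {"dx":15.2,"dy":-1.6,"dz":1.6,"turn":-13.3,"grip":60}
  ]
}}

```text
clock: 2.2
eef_pos: [520.5, -366.0, 190.6]
tcp_rot: [[-0.144, 0.99, -0.001], [0.99, 0.144, 0.001], [0.001, -0.001, -1.0]]
ft_force: [0.3, -0.2, -0.6]
gripper_width: 59.8
grasp_force: 0.0
```

```bash
python3 - <<'E'
from h import *
np.set_printoptions(precision=2,suppress=True)
s=get_state();print(s["clock"],s["eef_pos"],np.array(s["tcp_rot"]),s["joints"])
cv2.imwrite("pics/w1.png",read_camera("wrist"))
for q,z in(("punch_stand",0),("pin_punch",60),("centre_punch",60),("drift",60)):
    for l in landmark_of("wrist",q)[:2]: print(q,np.round(l["at"],1),l["confidence"],onz("wrist",l["at"],z))
for q,z in(("pin_punch",138),("centre_punch",105),("drift",110)):
    for l in regions_of("wrist",q)[:1]: print(q,np.round(l["at"],1),l["confidence"],cv2.minAreaRect(cv2.findNonZero(l["pixels"].astype(np.uint8))))
E
```

```text
2.2 [ 520.52 -366.    190.6 ] [[-0.14  0.99 -0.  ]
 [ 0.99  0.14  0.  ]
 [ 0.   -0.   -1.  ]] [-45.14  25.23  78.61  -0.    76.21 -53.42]
punch_stand [219.4 326.1] 0.76 [ 518.06 -371.2     0.  ]
pin_punch [233.8 326.6] 0.57 [ 518.19 -369.45   60.  ]
centre_punch [182.2 328.6] 0.9 [ 514.19 -329.91   60.  ]
drift [285.3 328.5] 0.8 [ 525.22 -412.59   60.  ]
pin_punch [255.7 328.5] 0.82 ((327.0, 255.0), (52.0, 22.0), 90.0)
centre_punch [190.6 325.8] 0.59 ((326.176513671875, 189.70590209960938), (25.223705291748047, 18.91777801513672), 75.96376037597656)
drift [300.1 331.4] 0.55 ((327.80108642578125, 300.22100830078125), (43.518714904785156, 30.273887634277344), 86.98721313476562)
```

View pics/w1.png

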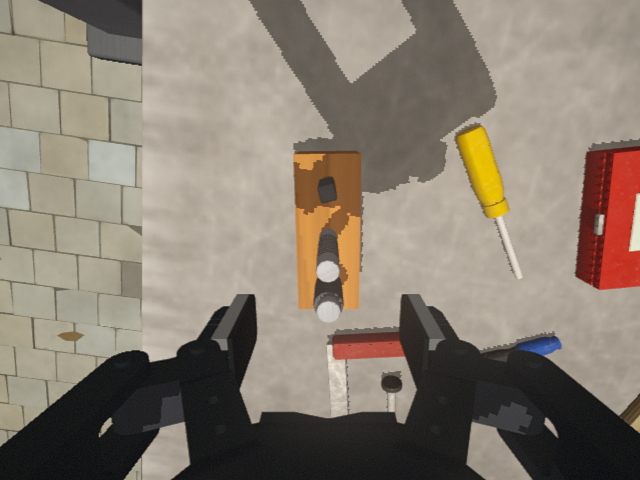

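The wrist picture shows the stand upright in the image, with the pin punch's head at (328,270), the centre punch at (327,190) and the drift at (329,310). The fingers straddle it along the stand's x, so I'll go down.

Request:
{"api": "arm_command", "payload": {
  "series": [
    {"dx":-0.12,"dy":-0.06,"dz":0.5,"grip":60},
    {"dx":-0.12,"dy":-0.06,"dz":2,"grip":60},
    {"dx":-0.12,"dy":-0.06,"dz":3.5,"grip":50},
    {"dx":-0.12,"dy":-0.06,"dz":4.3,"grip":40},
    {"dx":-0.12,"dy":-0.06,"dz":4.3,"grip":20},
    {"dx":-0.12,"dy":-0.06,"dz":4.3,"grip":8},
    {"dx":-0.12,"dy":-0.06,"dz":4.3,"grip":8},
    {"dx":-0.12,"dy":-0.06,"dz":4.3,"grip":8}
  ],
  "newtons": 30
}}

```text
invalid input at $.series[0]: expected keys dx, dy, dz, turn, grip
```

```bash
python3 - <<'E'
from h import *
np.set_printoptions(precision=2,suppress=True)
s=get_state();print(s["clock"],s["eef_pos"],s["gripper_width"],s["grasp_force"],s["ft_force"],s["ft_torque"])
cv2.imwrite("pics/w2.png",read_camera("wrist"))
E
```

```text
2.6 [ 518.98 -367.56  191.43] 60.1424168207621 0.0 [-0.52 -0.72  0.34] [ 0.01  0.03 -0.01]
```

View pics/w2.png

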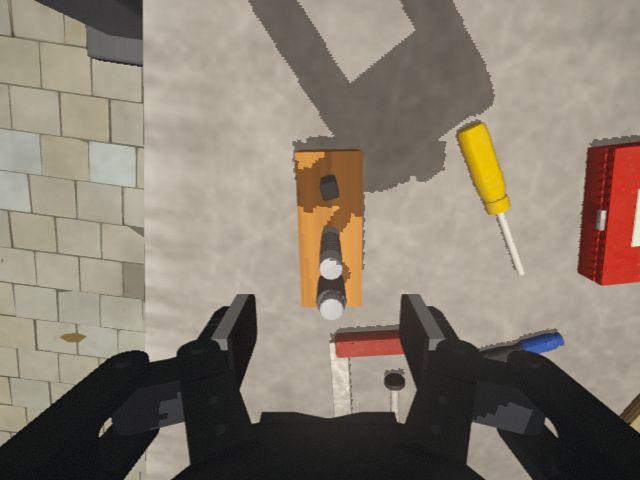

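The call was refused for a missing "turn", so nothing moved. The punch's head now shows at (331,268).

Request:
{"api": "arm_command", "payload": {
  "series": [
    {"dx":-0.07,"dy":0.03,"dz":0.5,"turn":0,"grip":60},
    {"dx":-0.07,"dy":0.03,"dz":2,"turn":0,"grip":60},
    {"dx":-0.07,"dy":0.03,"dz":3.5,"turn":0,"grip":50},
    {"dx":-0.07,"dy":0.03,"dz":4.3,"turn":0,"grip":40},
    {"dx":-0.07,"dy":0.03,"dz":4.3,"turn":0,"grip":20},
    {"dx":-0.07,"dy":0.03,"dz":4.3,"turn":0,"grip":8},
    {"dx":-0.07,"dy":0.03,"dz":4.3,"turn":0,"grip":8},
    {"dx":-0.07,"dy":0.03,"dz":4.3,"turn":0,"grip":8},
    {"dx":-0.07,"dy":0.03,"dz":4.3,"turn":0,"grip":8}
  ],
  "newtons": 30
}}

```text
clock: 3.55
eef_pos: [520.8, -369.4, 85.1]
tcp_rot: [[-0.136, 0.991, 0.002], [0.991, 0.136, -0.002], [-0.002, 0.001, -1.0]]
ft_force: [0.4, 0.1, -0.8]
gripper_width: 13.1
grasp_force: 29.2
```

Request:
{"api": "arm_command", "payload": {
  "series": [
    {"dx":0,"dy":0,"dz":-1,"turn":0,"grip":8},
    {"dx":0,"dy":0,"dz":-3,"turn":0,"grip":8},
    {"dx":0,"dy":0,"dz":-5,"turn":0,"grip":8},
    {"dx":1,"dy":0.4,"dz":-5.8,"turn":1.2,"grip":8},
    {"dx":2.5,"dy":1,"dz":-5.8,"turn":2.5,"grip":8},
    {"dx":4,"dy":1.7,"dz":-5.8,"turn":3.8,"grip":8},
    {"dx":5.5,"dy":2.4,"dz":-5.8,"turn":5,"grip":8},
    {"dx":7,"dy":3,"dz":-5.8,"turn":6.3,"grip":8},
    {"dx":8.5,"dy":3.7,"dz":-5.8,"turn":7.6,"grip":8},
    {"dx":10,"dy":4.3,"dz":-5.8,"turn":8.8,"grip":8}
  ]
}}

```text
clock: 4.55
eef_pos: [593.1, -105.0, 229.7]
tcp_rot: [[0.711, 0.704, 0.002], [0.704, -0.711, -0.001], [0.001, 0.001, -1.0]]
ft_force: [1.0, -0.9, -1.1]
gripper_width: 13.2
grasp_force: 29.6
```

Request:
{"api": "arm_command", "payload": {
  "series": [
    {"dx":0.2,"dy":-0.1,"dz":0,"turn":1.2,"grip":8},
    {"dx":0.5,"dy":-0.3,"dz":0,"turn":2.5,"grip":8},
    {"dx":0.85,"dy":-0.55,"dz":0,"turn":3.8,"grip":8},
    {"dx":0.85,"dy":-0.55,"dz":0,"turn":5,"grip":8},
    {"dx":0.85,"dy":-0.55,"dz":0,"turn":5,"grip":8},
    {"dx":0.85,"dy":-0.55,"dz":0,"turn":5,"grip":8}
  ]
}}

```text
clock: 5.15
eef_pos: [598.0, -81.9, 229.3]
tcp_rot: [[0.965, 0.263, 0.001], [0.263, -0.965, -0.0], [0.001, 0.0, -1.0]]
ft_force: [0.0, 0.1, -0.7]
gripper_width: 13.3
grasp_force: 29.6
```

```bash
python3 - <<'E'
from h import *
np.set_printoptions(precision=2,suppress=True)
s=get_state();print(s["clock"],s["eef_pos"],np.array(s["tcp_rot"]),s["joints"],s["ft_force"],s["ft_torque"])
c0=calibration("wrist");im=read_camera("wrist");cv2.imwrite("pics/w3.png",im)
for q,z in(("release_hole",110.5),("punch_tip",158),("pin_punch",205)):
    for l in landmark_of("wrist",q)[:2]: print(q,np.round(l["at"],1),l["confidence"],onz("wrist",l["at"],z))
r=regions_of("wrist","spares_box")[0];print(r["confidence"],cv2.minAreaRect(cv2.findNonZero(r["pixels"].astype(np.uint8))))
print("tip exp",proj("wrist",s["eef_pos"]+np.array([0,0,-72])))
read_camera("scene")
for q in("release_hole","punch_tip"):
    for l in landmark_of("scene",q)[:2]: print("scene",q,np.round(l["at"],1),l["confidence"])
E
```

```text
5.15 [597.96 -81.91 229.26] [[ 0.96  0.26  0.  ]
 [ 0.26 -0.96 -0.  ]
 [ 0.    0.   -1.  ]] [-18.38  20.37  80.46  -0.01  79.12  56.4 ] [ 0.04  0.11 -0.7 ] [-0.01 -0.05 -0.  ]
release_hole [181.5 320.9] 0.7 [635.3  -67.59 110.5 ]
release_hole [157.  325.7] 0.48 [652.64 -66.48 110.5 ]
punch_tip [261.9 328.6] 0.96 [594.24 -84.28 158.  ]
pin_punch [285.4 328.5] 0.95 [598.3 -83.  205. ]
0.58 ((324.0, 131.0), (262.0, 304.0), 90.0)
tip exp [255.13 326.53]
scene punch_tip [191.4 335.3] 0.48
```

View pics/w3.png

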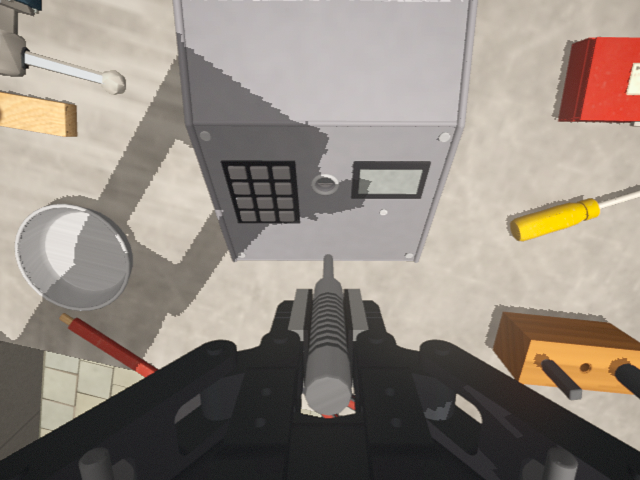

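The picture shows the hole's ring centred at (325,183), with the box edges level in the image, so the tool's yaw matches the box. The tip is at (328,262), and the nut-stand and dish are clear.

Request:
{"api": "arm_command", "payload": {
  "series": [
    {"dx":0.8,"dy":-0.1,"dz":0,"turn":0,"grip":8},
    {"dx":1.68,"dy":-0.1,"dz":0.5,"turn":0,"grip":8},
    {"dx":1.68,"dy":-0.1,"dz":1.2,"turn":0,"grip":8},
    {"dx":1.68,"dy":-0.1,"dz":1.2,"turn":0,"grip":8},
    {"dx":1.68,"dy":-0.1,"dz":1.2,"turn":0,"grip":8}
  ]
}}

```text
clock: 6.05
eef_pos: [637.5, -68.5, 198.6]
tcp_rot: [[0.966, 0.26, -0.001], [0.26, -0.966, 0.0], [-0.001, -0.001, -1.0]]
ft_force: [0.1, 0.5, -0.9]
gripper_width: 13.0
grasp_force: 29.6
```

```bash
python3 - <<'E'
from h import *
np.set_printoptions(precision=2,suppress=True)
s=get_state();print(s["clock"],s["eef_pos"])
im=read_camera("wrist");cv2.imwrite("pics/w4.png",cv2.resize(im[180:330,230:430],(800,600),interpolation=cv2.INTER_CUBIC))
for q,z in(("release_hole",110.5),("punch_tip",127),("pin_punch",174)):
    for l in landmark_of("wrist",q)[:2]: print(q,np.round(l["at"],1),l["confidence"],onz("wrist",l["at"],z))
print("tip exp",proj("wrist",s["eef_pos"]+np.array([0,0,-72])))
E
```

```text
6.05 [637.45 -68.49 198.59]
release_hole [250.5 325.6] 0.95 [635.52 -68.65 110.5 ]
punch_tip [258.1 328.5] 0.95 [636.28 -70.48 127.  ]
pin_punch [289.1 328.5] 0.63 [635.77 -70.47 174.  ]
pin_punch [382.5 560.1] 0.23 [ 615.19 -206.41  174.  ]
tip exp [255.41 325.91]
```

View pics/w4.png

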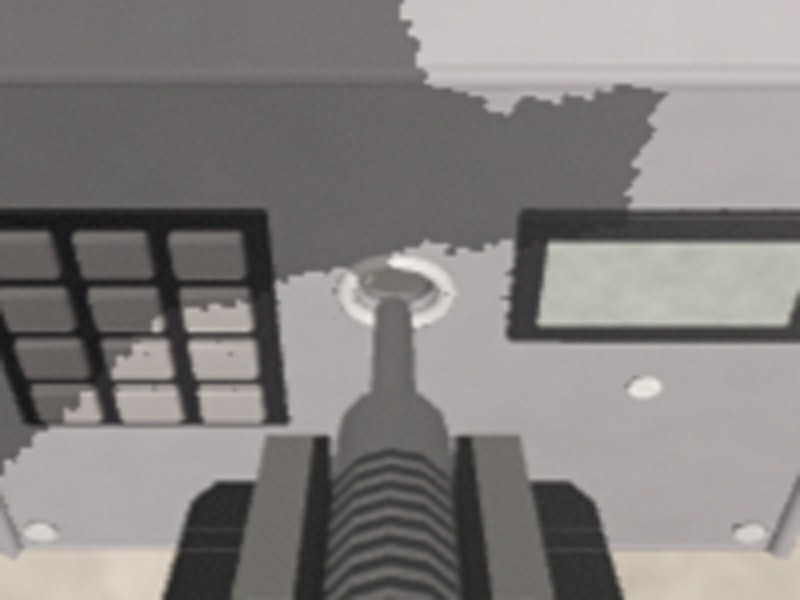

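The hole's ring is centred near (329,252) in the full image and the tip is just ahead at (328,257). Laterally it is aligned and it sits about 2 mm too far to the rear. I'll enter vertically and then lean the punch over, using the hole as a pivot.

Request:
{"api": "arm_command", "payload": {
  "series": [
    {"dx":-0.08,"dy":0,"dz":0.3,"turn":0,"grip":8},
    {"dx":-0.08,"dy":0,"dz":0.55,"turn":0,"grip":8},
    {"dx":-0.08,"dy":0,"dz":0.75,"turn":0,"grip":8},
    {"dx":-0.08,"dy":0,"dz":0.85,"turn":0,"grip":8},
    {"dx":-0.08,"dy":0,"dz":0.98,"turn":0,"grip":8},
    {"dx":-0.08,"dy":0,"dz":0.98,"turn":0,"grip":8}
  ]
}}

```text
clock: 6.85
eef_pos: [635.7, -68.9, 173.7]
tcp_rot: [[0.966, 0.259, -0.001], [0.259, -0.966, 0.0], [-0.001, -0.001, -1.0]]
ft_force: [0.3, -0.3, -0.1]
gripper_width: 13.5
grasp_force: 29.6
```

Request:
{"api": "arm_command", "payload": {
  "series": [
    {"dx":-0.28,"dy":0,"dz":0.09,"turn":0,"grip":8},
    {"dx":-0.55,"dy":0,"dz":0.18,"turn":0,"grip":8},
    {"dx":-0.8,"dy":0,"dz":0.28,"turn":0,"grip":8},
    {"dx":-1.05,"dy":0,"dz":0.39,"turn":0,"grip":8},
    {"dx":-1.28,"dy":0,"dz":0.53,"turn":0,"grip":8},
    {"dx":-1.28,"dy":0,"dz":0.53,"turn":0,"grip":8}
  ]
}}

```text
clock: 7.45
eef_pos: [603.9, -77.7, 160.6]
tcp_rot: [[0.966, 0.259, -0.001], [0.259, -0.966, -0.0], [-0.001, -0.0, -1.0]]
ft_force: [2.2, -0.2, 0.5]
gripper_width: 13.0
grasp_force: 30.7
```

```bash
python3 - <<'E'
from h import *
np.set_printoptions(precision=2,suppress=True)
s=get_state();print(s["clock"],s["eef_pos"],s["ft_force"],s["ft_torque"])
im=read_camera("wrist");sc=read_camera("scene")
a=cv2.resize(im[150:450,230:430],(400,600),interpolation=cv2.INTER_CUBIC);b=cv2.resize(sc[130:280,290:390],(400,600),interpolation=cv2.INTER_CUBIC)
cv2.imwrite("pics/w5.png",np.hstack([a,b]))
E
```

```text
7.45 [603.9  -77.74 160.62] [ 2.22 -0.16  0.47] [ 0.03 -0.71 -0.07]
```

View pics/w5.png

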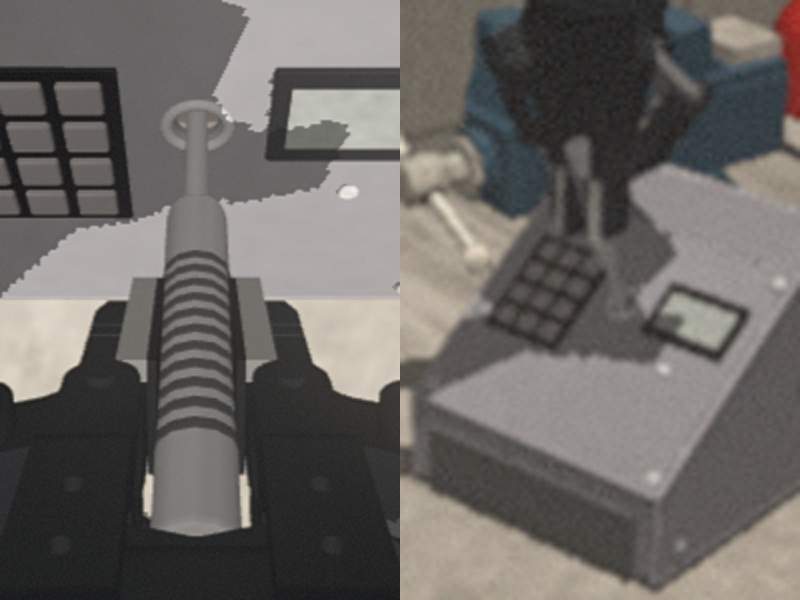

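The punch leans with its tip inside the ring (ring at about (197,125) in the left panel) and the force is only 2 N. I'll continue the lean and then advance along the axis.

Request:
{"api": "arm_command", "payload": {
  "series": [
    {"dx":-0.22,"dy":0,"dz":0.16,"turn":0,"grip":8},
    {"dx":-0.38,"dy":0,"dz":0.3,"turn":0,"grip":8},
    {"dx":-0.52,"dy":0,"dz":0.46,"turn":0,"grip":8},
    {"dx":-0.52,"dy":0,"dz":0.46,"turn":0,"grip":8},
    {"dx":-0.39,"dy":0,"dz":0.46,"turn":0,"grip":8},
    {"dx":-0.27,"dy":0,"dz":0.62,"turn":0,"grip":8},
    {"dx":-0.15,"dy":0,"dz":0.77,"turn":0,"grip":8},
    {"dx":-0.06,"dy":0,"dz":0.9,"turn":0,"grip":8},
    {"dx":-0.06,"dy":0,"dz":0.9,"turn":0,"grip":8}
  ]
}}

```text
clock: 8.45
eef_pos: [603.1, -77.4, 137.3]
tcp_rot: [[0.966, 0.26, -0.002], [0.26, -0.966, 0.001], [-0.002, -0.001, -1.0]]
ft_force: [0.3, -0.6, -0.2]
gripper_width: 12.8
grasp_force: 30.5
```

```bash
python3 - <<'E'
from h import *
np.set_printoptions(precision=2,suppress=True)
s=get_state();print(s["clock"],s["eef_pos"],s["ft_force"],s["ft_torque"])
im=read_camera("wrist")
for q in("release_hole","pin_punch"):
    for l in landmark_of("wrist",q)[:1]: print(q,np.round(l["at"],1),l["confidence"])
M=np.array([635.7,-68.9,110.5]);x=np.array([.966,.259,0])
print("hole",proj("wrist",M))
n=-x*np.sin(np.radians(35))+np.array([0,0,np.cos(np.radians(35))])
for d in(-2,2,6,10,14):print(d,proj("wrist",M+n*d))
cv2.imwrite("pics/w6.png",im)
E
```

```text
8.45 [603.12 -77.38 137.28] [ 0.26 -0.55 -0.16] [ 0.01 -0.05 -0.03]
release_hole [217.9 326.4] 0.72
pin_punch [245.1 330.8] 0.78
hole [217.61 326.29]
-2 [214.55 326.3 ]
2 [220.72 326.28]
6 [227.08 326.26]
10 [233.63 326.24]
14 [240.38 326.21]
```

Request:
{"api": "arm_command", "payload": {
  "series": [
    {"dx":0.18,"dy":0,"dz":0.16,"turn":0,"grip":8},
    {"dx":0.25,"dy":0,"dz":0.26,"turn":0,"grip":8},
    {"dx":0.3,"dy":0,"dz":0.34,"turn":0,"grip":8},
    {"dx":0.3,"dy":0,"dz":0.34,"turn":0,"grip":8}
  ],
  "newtons": 35
}}

```text
clock: 9.0
eef_pos: [611.0, -75.9, 129.9]
tcp_rot: [[0.966, 0.259, 0.0], [0.259, -0.966, -0.0], [0.0, 0.0, -1.0]]
ft_force: [-1.1, -0.4, 1.1]
gripper_width: 12.9
grasp_force: 34.3
```

```bash
python3 - <<'E'
from h import *
np.set_printoptions(precision=2,suppress=True)
s=get_state();print(s["clock"],s["eef_pos"],s["ft_force"],s["ft_torque"])
im=read_camera("wrist");sc=read_camera("scene")
for q in("drawer_front",):
    for l in landmark_of("scene",q)[:1]: print(q,np.round(l["at"],1),l["confidence"])
a=cv2.resize(im[120:420,230:430],(400,600),interpolation=cv2.INTER_CUBIC);b=cv2.resize(sc[130:280,270:370],(400,600),interpolation=cv2.INTER_CUBIC)
cv2.imwrite("pics/w7.png",np.hstack([a,b]))
E
```

```text
9.0 [610.97 -75.87 129.94] [-1.09 -0.39  1.08] [-0.15  0.1   0.03]
drawer_front [256.3 310.7] 0.95
```

Request:
{"api": "arm_command", "payload": {
  "series": [
    {"dx":0.02,"dy":0,"dz":0.04,"turn":0,"grip":8},
    {"dx":0.03,"dy":0,"dz":0.06,"turn":0,"grip":8},
    {"dx":0.03,"dy":0,"dz":0.06,"turn":0,"grip":8}
  ]
}}

```text
clock: 9.45
eef_pos: [611.6, -75.7, 128.7]
tcp_rot: [[0.966, 0.259, 0.0], [0.259, -0.966, -0.0], [0.0, 0.0, -1.0]]
ft_force: [-0.9, -0.9, 1.7]
gripper_width: 13.2
grasp_force: 34.3
```

```bash
python3 - <<'E'
from h import *
np.set_printoptions(precision=2,suppress=True)
s=get_state();print(s["clock"],s["eef_pos"],s["ft_force"],s["ft_torque"])
im=read_camera("wrist");sc=read_camera("scene")
for q in("drawer_front",):
    for l in landmark_of("scene",q)[:1]: print(q,np.round(l["at"],1),l["confidence"])
a=cv2.resize(im[120:420,230:430],(400,600),interpolation=cv2.INTER_CUBIC);b=cv2.resize(sc[150:300,270:370],(400,600),interpolation=cv2.INTER_CUBIC)
cv2.imwrite("pics/w7.png",np.hstack([a,b]))
E
```

```text
9.45 [611.61 -75.68 128.66] [-0.87 -0.87  1.67] [-0.16  0.14 -0.02]
drawer_front [269.2 293.8] 0.55
```

View pics/w7.png

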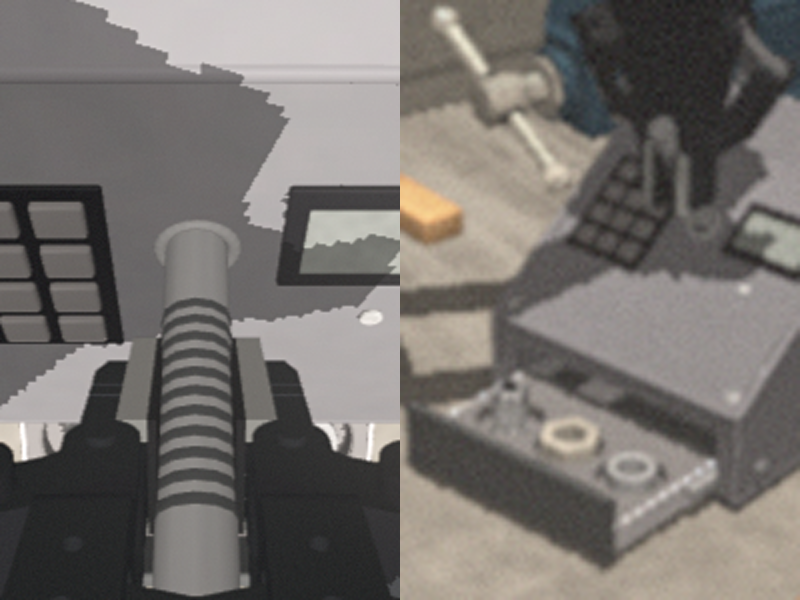

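The drawer is out: the collet stands in the left pocket, with the nut in the middle and the bush on the right. I'll back the punch out and use the hole again to turn it upright.

Request:
{"api": "arm_command", "payload": {
  "series": [
    {"dx":-0.4,"dy":0,"dz":-0.51,"turn":0,"grip":8},
    {"dx":-0.68,"dy":0,"dz":-0.9,"turn":0,"grip":8},
    {"dx":-0.36,"dy":0,"dz":-1.18,"turn":0,"grip":8},
    {"dx":0.04,"dy":0,"dz":-1.44,"turn":0,"grip":8},
    {"dx":0.5,"dy":0,"dz":-1.63,"turn":0,"grip":8},
    {"dx":1.0,"dy":0,"dz":-1.75,"turn":0,"grip":8},
    {"dx":1.2,"dy":0,"dz":-1.79,"turn":0,"grip":8},
    {"dx":1.2,"dy":0,"dz":-1.79,"turn":0,"grip":8},
    {"dx":1.0,"dy":0,"dz":-1.85,"turn":0,"grip":8}
  ]
}}

```text
clock: 10.5
eef_pos: [636.4, -68.8, 174.8]
tcp_rot: [[0.966, 0.26, 0.002], [0.26, -0.966, 0.0], [0.002, -0.0, -1.0]]
ft_force: [0.8, 0.4, -0.8]
gripper_width: 13.1
grasp_force: 34.4
```

Request:
{"api": "arm_command", "payload": {
  "series": [
    {"dx":0,"dy":0,"dz":-0.5,"turn":0,"grip":8},
    {"dx":0,"dy":0,"dz":-1.5,"turn":0,"grip":8},
    {"dx":0,"dy":0,"dz":-2.5,"turn":0,"grip":8},
    {"dx":0,"dy":0,"dz":-2.5,"turn":0,"grip":8}
  ]
}}

```text
clock: 10.9
eef_pos: [638.4, -69.7, 243.6]
tcp_rot: [[0.966, 0.259, 0.011], [0.259, -0.966, -0.003], [0.01, 0.005, -1.0]]
ft_force: [0.4, -0.1, -0.5]
gripper_width: 13.3
grasp_force: 34.4
```

```bash
python3 - <<'E'
from h import *
np.set_printoptions(precision=2,suppress=True)
s=get_state();print(s["clock"],s["eef_pos"],s["ft_force"])
read_camera("wrist");e=np.array(s["eef_pos"]);R=np.array(s["tcp_rot"])
for q,z in(("punch_tip",e[2]-72),("pin_punch",e[2]-25)):
    for l in landmark_of("wrist",q)[:1]: print(q,np.round(l["at"],1),l["confidence"],R.T@(onz("wrist",l["at"],z)-e))
E
```

```text
10.9 [638.4  -69.66 243.64] [ 0.45 -0.11 -0.51]
punch_tip [260.5 326.6] 0.96 [-4.32 -1.37 71.95]
pin_punch [291.2 329.1] 0.59 [-3.52 -0.23 24.97]
```

Request:
{"api": "arm_command", "payload": {
  "series": [
    {"dx":-0.7,"dy":1,"dz":0,"turn":-1.3,"grip":8},
    {"dx":-1.5,"dy":2.2,"dz":0,"turn":-2.7,"grip":8},
    {"dx":-2.5,"dy":3.4,"dz":0,"turn":-4.1,"grip":8},
    {"dx":-3.5,"dy":4.7,"dz":0,"turn":-5.5,"grip":8},
    {"dx":-4.5,"dy":6,"dz":0,"turn":-6.9,"grip":8},
    {"dx":-5.5,"dy":7.4,"dz":0,"turn":-8.3,"grip":8},
    {"dx":-6.4,"dy":8.7,"dz":0,"turn":-9.7,"grip":8},
    {"dx":-7.2,"dy":9.8,"dz":0,"turn":-11.1,"grip":8},
    {"dx":-7.65,"dy":10.35,"dz":0,"turn":-12.5,"grip":8},
    {"dx":-7.65,"dy":10.35,"dz":0,"turn":-13.8,"grip":8}
  ]
}}

```text
clock: 12.05
eef_pos: [516.1, -371.2, 235.4]
tcp_rot: [[-0.138, 0.99, -0.002], [0.99, 0.138, 0.001], [0.001, -0.002, -1.0]]
ft_force: [0.1, 0.5, -1.3]
gripper_width: 13.0
grasp_force: 34.4
```

```bash
python3 - <<'E'
from h import *
read_camera("wrist");read_camera("wrist");print(get_state()["eef_pos"],get_state()["tcp_rot"],togo([520.8,-369.4,145]))
E
```

```text
[ 517.17319092 -368.95381042  235.68999795] [[-0.13586972  0.99072537 -0.00162989]
 [ 0.99072402  0.135873    0.00210679]
 [ 0.00230871 -0.00132852 -0.99999645]] [-0.046  0.146  3.627]
```

Request:
{"api": "arm_command", "payload": {
  "series": [
    {"dx":-0.04,"dy":0.14,"dz":1.5,"turn":0,"grip":8},
    {"dx":-0.04,"dy":0.14,"dz":3,"turn":0,"grip":8},
    {"dx":-0.04,"dy":0.14,"dz":3.55,"turn":0,"grip":8},
    {"dx":-0.04,"dy":0.14,"dz":3.55,"turn":0,"grip":8}
  ]
}}

```text
clock: 12.55
eef_pos: [520.5, -367.2, 145.6]
tcp_rot: [[-0.135, 0.991, -0.004], [0.991, 0.135, 0.005], [0.005, -0.004, -1.0]]
ft_force: [0.5, 0.3, -1.3]
gripper_width: 13.4
grasp_force: 34.5
```

```bash
python3 - <<'E'
from h import *
np.set_printoptions(precision=2,suppress=True)
read_camera("wrist")
s=get_state();print(s["clock"],s["eef_pos"])
im=read_camera("wrist");e=np.array(s["eef_pos"]);R=np.array(s["tcp_rot"])
for q,z in(("punch_tip",e[2]-72),("pin_punch",e[2]-25),("centre_punch",60),("drift",60)):
    for l in landmark_of("wrist",q)[:1]: print(q,np.round(l["at"],1),l["confidence"],R.T@(onz("wrist",l["at"],z)-e))
cv2.imwrite("pics/w8.png",cv2.resize(im[180:330,230:430],(800,600),interpolation=cv2.INTER_CUBIC))
E
```

```text
12.6 [ 521.6  -368.39  147.96]
punch_tip [259.4 327.1] 0.67 [-5.58  0.14 71.99]
pin_punch [287.9 330.4] 0.63 [-4.8   1.81 24.99]
centre_punch [193.1 326.7] 0.68 [33.51 -0.03 88.02]
```

View pics/w8.png

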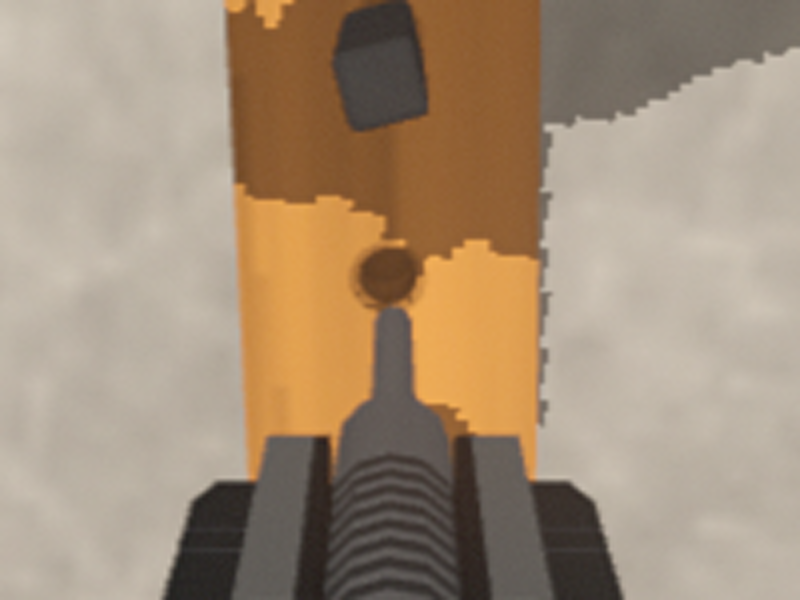

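The stand's middle hole shows at (327.5,249) in the full image, with the tip just above and about 1 mm short of it. I'll descend.

Request:
{"api": "arm_command", "payload": {
  "series": [
    {"dx":0.04,"dy":-0.02,"dz":0.2,"turn":0,"grip":8},
    {"dx":0.04,"dy":-0.02,"dz":0.5,"turn":0,"grip":8},
    {"dx":0.04,"dy":-0.02,"dz":0.75,"turn":0,"grip":8},
    {"dx":0.04,"dy":-0.02,"dz":1.0,"turn":0,"grip":8},
    {"dx":0.04,"dy":-0.02,"dz":1.0,"turn":0,"grip":8}
  ]
}}

```text
clock: 13.35
eef_pos: [520.4, -367.6, 121.9]
tcp_rot: [[-0.136, 0.991, -0.002], [0.991, 0.136, 0.002], [0.002, -0.002, -1.0]]
ft_force: [-0.7, -0.3, -2.5]
gripper_width: 13.0
grasp_force: 34.5
```

Request:
{"api": "arm_command", "payload": {
  "series": [
    {"dx":0,"dy":0,"dz":0.5,"turn":0,"grip":8},
    {"dx":0,"dy":0,"dz":1.0,"turn":0,"grip":8},
    {"dx":0,"dy":0,"dz":1.42,"turn":0,"grip":8},
    {"dx":0,"dy":0,"dz":1.42,"turn":0,"grip":8}
  ]
}}

```text
clock: 13.75
eef_pos: [520.0, -367.2, 85.4]
tcp_rot: [[-0.136, 0.991, -0.003], [0.991, 0.136, 0.003], [0.003, -0.003, -1.0]]
ft_force: [-0.6, 0.3, -0.8]
gripper_width: 13.0
grasp_force: 34.5
```

Request:
{"api": "arm_command", "payload": {
  "series": [
    {"dx":0,"dy":0,"dz":0,"turn":0,"grip":40},
    {"dx":0,"dy":0,"dz":0,"turn":0,"grip":50},
    {"dx":0,"dy":0,"dz":0,"turn":0,"grip":50},
    {"dx":0,"dy":0,"dz":-1,"turn":0,"grip":50},
    {"dx":0,"dy":0,"dz":-3,"turn":0,"grip":50},
    {"dx":0,"dy":0,"dz":-4.2,"turn":0,"grip":50}
  ]
}}

```text
clock: 14.35
eef_pos: [521.9, -369.0, 196.9]
tcp_rot: [[-0.136, 0.991, 0.003], [0.991, 0.136, -0.003], [-0.003, 0.003, -1.0]]
ft_force: [1.2, -0.4, 1.2]
gripper_width: 49.6
grasp_force: 0.0
```

Request:
{"api": "arm_command", "payload": {
  "series": [
    {"dx":2,"dy":0.2,"dz":0,"turn":-0.2,"grip":50},
    {"dx":4,"dy":0.4,"dz":0,"turn":-0.4,"grip":50},
    {"dx":6,"dy":0.6,"dz":0,"turn":-0.6,"grip":50},
    {"dx":8,"dy":0.8,"dz":0,"turn":-0.8,"grip":50},
    {"dx":10,"dy":0.9,"dz":0.5,"turn":-1,"grip":50},
    {"dx":12.2,"dy":1.1,"dz":1,"turn":-1.2,"grip":50},
    {"dx":12.2,"dy":1.1,"dz":1,"turn":-1.2,"grip":50},
    {"dx":12.2,"dy":1.1,"dz":1,"turn":-1.2,"grip":50}
  ]
}}

```text
clock: 15.15
eef_pos: [506.6, -60.7, 168.4]
tcp_rot: [[-0.263, 0.965, 0.0], [0.965, 0.263, -0.0], [-0.0, 0.0, -1.0]]
ft_force: [-0.8, 0.4, 0.3]
gripper_width: 50.2
grasp_force: 0.0
```

```bash
python3 - <<'E'
from h import *
np.set_printoptions(precision=2,suppress=True)
read_camera("wrist")
s=get_state();print(s["clock"],s["eef_pos"],np.array(s["tcp_rot"]))
im=read_camera("wrist");e=np.array(s["eef_pos"]);R=np.array(s["tcp_rot"])
for q,z in(("collet",14),("hex_nut",14),("bush",14),("pocket_mid",14),("drawer_front",25)):
    for l in landmark_of("wrist",q)[:2]: p=onz("wrist",l["at"],z);print(q,np.round(l["at"],1),l["confidence"],p,R.T@(p-e))
cv2.imwrite("pics/w9.png",im)
read_camera("scene");read_camera("top")
for c in("scene","top"):
    for q in("pin_punch","parts_dish"):
        for l in landmark_of(c,q)[:1]: print(c,q,np.round(l["at"],1),l["confidence"],onz(c,l["at"],60 if q[1]=="i" else 0))
E
```

```text
15.2 [507.24 -62.26 168.77] [[-0.26  0.97  0.  ]
 [ 0.97  0.26 -0.  ]
 [-0.    0.   -1.  ]]
collet [220.1 322.7] 0.83 [502.26 -61.91  14.  ] [  1.86  -4.88 154.76]
hex_nut [269.  325.7] 0.56 [ 515.69 -103.56   14.  ] [-41.85  -2.78 154.83]
bush [314.8 326.2] 0.95 [ 527.16 -146.02   14.  ] [-85.84  -2.8  154.89]
bush [271.7 263.9] 0.2 [ 464.03 -119.71   14.  ] [-43.96 -56.87 154.77]
pocket_mid [267.8 326.9] 0.86 [ 515.97 -101.94   14.  ] [-40.36  -2.09 154.83]
drawer_front [270.3 324.3] 0.58 [ 513.21 -100.45   25.  ] [-38.22  -4.35 143.82]
drawer_front [271.6 264.1] 0.55 [ 464.71 -114.52   25.  ] [-39.14 -54.84 143.77]
scene pin_punch [317.6 395.2] 0.92 [ 513.56 -371.57   60.  ]
scene parts_dish [227.4 236.8] 0.77 [479.61 155.26  -0.  ]
top pin_punch [257.8 436.9] 0.56 [ 521.7  -369.97   60.  ]
top parts_dish [273.7 230.5] 0.68 [489.98 145.71   0.  ]
```

View pics/w9.png

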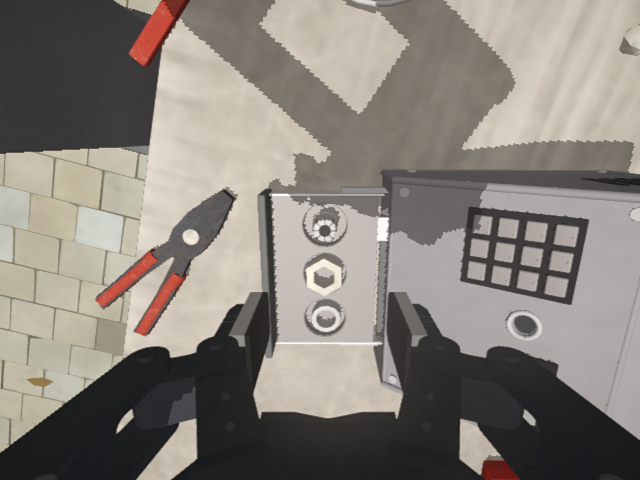

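The view shows the collet at (323,226) in the top pocket, the nut at (325,274) and the bush at (325,317), with the drawer aligned to the image. I'll descend with the fingers fore and aft of the collet.

Request:
{"api": "arm_command", "payload": {
  "series": [
    {"dx":0.09,"dy":-0.11,"dz":1,"turn":0,"grip":42},
    {"dx":0.09,"dy":-0.11,"dz":2.5,"turn":0,"grip":42},
    {"dx":0.09,"dy":-0.11,"dz":4,"turn":0,"grip":42},
    {"dx":0.09,"dy":-0.11,"dz":5,"turn":0,"grip":42},
    {"dx":0.09,"dy":-0.11,"dz":5.4,"turn":0,"grip":42},
    {"dx":0.09,"dy":-0.11,"dz":5.7,"turn":0,"grip":42},
    {"dx":0.09,"dy":-0.11,"dz":5.7,"turn":0,"grip":42}
  ],
  "newtons": 30
}}

```text
clock: 16.5
eef_pos: [503.7, -60.9, 25.5]
tcp_rot: [[-0.259, 0.966, -0.0], [0.966, 0.259, 0.0], [0.0, -0.0, -1.0]]
ft_force: [0.0, -0.4, -0.3]
gripper_width: 42.3
grasp_force: 0.0
```

Request:
{"api": "arm_command", "payload": {
  "series": [
    {"dx":0,"dy":0,"dz":0,"turn":0,"grip":25},
    {"dx":0,"dy":0,"dz":0,"turn":0,"grip":15},
    {"dx":0,"dy":0,"dz":0,"turn":0,"grip":12},
    {"dx":0,"dy":0,"dz":0,"turn":0,"grip":12},
    {"dx":0,"dy":0,"dz":0,"turn":0,"grip":12}
  ]
}}

```text
clock: 17.0
eef_pos: [504.5, -61.2, 26.8]
tcp_rot: [[-0.259, 0.966, 0.003], [0.966, 0.259, -0.001], [-0.002, 0.002, -1.0]]
ft_force: [-0.9, -0.4, 5.6]
gripper_width: 17.6
grasp_force: 29.8
```

Request:
{"api": "arm_command", "payload": {
  "series": [
    {"dx":0,"dy":0,"dz":-0.2,"turn":0,"grip":12},
    {"dx":0,"dy":0,"dz":-0.8,"turn":0,"grip":12},
    {"dx":0,"dy":0,"dz":-2,"turn":0,"grip":12},
    {"dx":0,"dy":0,"dz":-3.2,"turn":0,"grip":12},
    {"dx":0,"dy":0,"dz":-3.2,"turn":0,"grip":12}
  ]
}}

```text
clock: 17.5
eef_pos: [506.2, -61.7, 109.6]
tcp_rot: [[-0.26, 0.966, 0.007], [0.966, 0.26, -0.003], [-0.004, 0.007, -1.0]]
ft_force: [0.4, -0.2, -0.9]
gripper_width: 17.9
grasp_force: 29.4
```

```bash
python3 - <<'E'
from h import *
np.set_printoptions(precision=2,suppress=True)
s=get_state();print(s["clock"],s["eef_pos"],s["gripper_width"],s["ft_force"])
im=read_camera("wrist")
for q in("collet","hex_nut","bush","parts_dish"):
    for l in landmark_of("wrist",q)[:1]: print(q,np.round(l["at"],1),l["confidence"],onz("wrist",l["at"],0 if q[0]=="p" else 14))
for l in regions_of("wrist","parts_dish")[:1]:
    print(l["confidence"],cv2.boundingRect(l["pixels"].astype(np.uint8)))
cv2.imwrite("pics/w10.png",im)
print(togo([487,151,105]))
E
```

```text
17.5 [506.18 -61.69 109.65] 17.903624695239387 [ 0.41 -0.24 -0.87]
collet [294.6 325.4] 0.89 [510.91 -96.2   14.  ]
bush [351.7 327.7] 0.63 [ 522.54 -138.48   14.  ]
[ 8.33  1.6  -0.02]
```

View pics/w10.png

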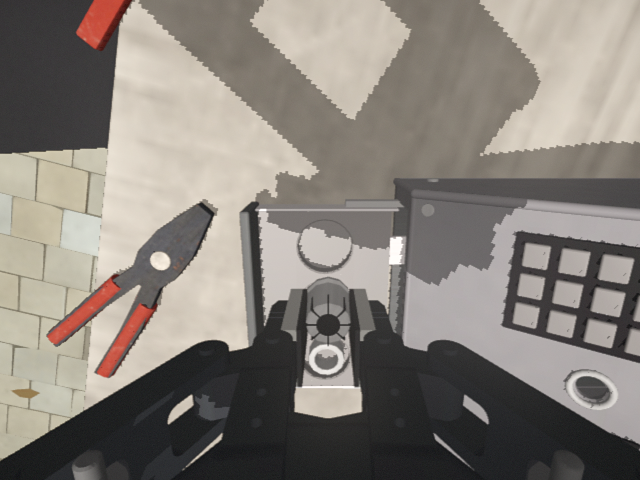

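The collet is held upright and its pocket is empty. Next is the dish.

Request:
{"api": "arm_command", "payload": {
  "series": [
    {"dx":1,"dy":0.2,"dz":0,"turn":0,"grip":12},
    {"dx":2.5,"dy":0.5,"dz":0,"turn":0,"grip":12},
    {"dx":4,"dy":0.8,"dz":0,"turn":0,"grip":12},
    {"dx":5.5,"dy":1.1,"dz":0,"turn":0,"grip":12},
    {"dx":7,"dy":1.4,"dz":0,"turn":0,"grip":12},
    {"dx":8.2,"dy":1.6,"dz":0,"turn":0,"grip":12},
    {"dx":8.2,"dy":1.6,"dz":0,"turn":0,"grip":12},
    {"dx":8.2,"dy":1.6,"dz":0,"turn":0,"grip":12}
  ]
}}

```text
clock: 18.6
eef_pos: [488.2, 147.9, 104.6]
tcp_rot: [[-0.262, 0.965, -0.002], [0.965, 0.262, -0.001], [-0.0, -0.002, -1.0]]
ft_force: [0.8, -0.6, -0.7]
gripper_width: 17.9
grasp_force: 29.4
```

```bash
python3 - <<'E'
from h import *
np.set_printoptions(precision=2,suppress=True)
read_camera("wrist");s=get_state();print(s["clock"],s["eef_pos"],s["gripper_width"])
im=read_camera("wrist");e=np.array(s["eef_pos"]);R=np.array(s["tcp_rot"])
for l in landmark_of("wrist","parts_dish")[:2]: p=onz("wrist",l["at"],0);print(l["at"],l["confidence"],p,R.T@(p-e))
for l in regions_of("wrist","parts_dish")[:1]:
    x,y,w,h=cv2.boundingRect(l["pixels"].astype(np.uint8));print(x,y,w,h)
    for rc in((y+h/2,x),(y+h/2,x+w),(y,x+w/2)):print(R.T@(onz("wrist",rc,28)-e))
E
```

```text
18.65 [488.51 147.14 104.82] 17.531197405160636
[235.4, 322.4] 0.96 [483.61 148.82   0.  ] [  2.92  -4.13 104.82]
237 153 179 152
[ 14.67 -56.75  76.9 ]
[14.33 54.71 76.73]
[60.49 -0.83 76.81]
```

Request:
{"api": "arm_command", "payload": {
  "series": [
    {"dx":0.15,"dy":-0.1,"dz":1,"turn":0,"grip":12},
    {"dx":0.15,"dy":-0.1,"dz":2,"turn":0,"grip":12},
    {"dx":0.15,"dy":-0.1,"dz":2.8,"turn":0,"grip":12},
    {"dx":0.15,"dy":-0.1,"dz":3.2,"turn":0,"grip":12},
    {"dx":0.15,"dy":-0.1,"dz":3.4,"turn":0,"grip":12},
    {"dx":0.15,"dy":-0.1,"dz":3.5,"turn":0,"grip":12},
    {"dx":0.15,"dy":-0.1,"dz":3.5,"turn":0,"grip":12}
  ]
}}

```text
clock: 19.5
eef_pos: [486.1, 150.3, 18.5]
tcp_rot: [[-0.259, 0.966, 0.001], [0.966, 0.259, 0.0], [-0.0, 0.001, -1.0]]
ft_force: [-0.0, -0.6, -0.6]
gripper_width: 17.7
grasp_force: 29.4
```

Request:
{"api": "arm_command", "payload": {
  "series": [
    {"dx":0,"dy":0,"dz":0.04,"turn":0,"grip":12},
    {"dx":0,"dy":0,"dz":0.06,"turn":0,"grip":12},
    {"dx":0,"dy":0,"dz":0.06,"turn":0,"grip":12}
  ]
}}

```text
clock: 19.8
eef_pos: [485.8, 150.6, 17.0]
tcp_rot: [[-0.26, 0.966, 0.001], [0.966, 0.26, 0.0], [-0.0, 0.001, -1.0]]
ft_force: [0.2, 1.0, -0.6]
gripper_width: 17.7
grasp_force: 29.5
```

Request:
{"api": "arm_command", "payload": {
  "series": [
    {"dx":0,"dy":0,"dz":0.03,"turn":0,"grip":12},
    {"dx":0,"dy":0,"dz":0.03,"turn":0,"grip":12},
    {"dx":0,"dy":0,"dz":0.03,"turn":0,"grip":20},
    {"dx":0,"dy":0,"dz":0.03,"turn":0,"grip":28},
    {"dx":0,"dy":0,"dz":0.03,"turn":0,"grip":36},
    {"dx":0,"dy":0,"dz":-0.2,"turn":0,"grip":40},
    {"dx":0,"dy":0,"dz":-1,"turn":0,"grip":40},
    {"dx":0,"dy":0,"dz":-2.5,"turn":0,"grip":40},
    {"dx":0,"dy":0,"dz":-4,"turn":0,"grip":40},
    {"dx":0,"dy":0,"dz":-4.5,"turn":0,"grip":40}
  ]
}}

```text
clock: 20.8
eef_pos: [487.8, 150.7, 133.1]
tcp_rot: [[-0.26, 0.966, 0.006], [0.966, 0.26, 0.001], [-0.001, 0.006, -1.0]]
ft_force: [1.4, -0.8, -0.0]
gripper_width: 39.9
grasp_force: 0.0
```

```bash
python3 - <<'E'
from h import *
np.set_printoptions(precision=2,suppress=True)
read_camera("wrist");s=get_state();print(s["clock"],s["eef_pos"],s["ft_force"])
im=read_camera("wrist")
for q in("collet","parts_dish"):
    for l in landmark_of("wrist",q)[:1]:print(q,l["at"],l["confidence"],onz("wrist",l["at"],4))
for l in regions_of("wrist","collet")[:1]:print(l["confidence"],cv2.boundingRect(l["pixels"].astype(np.uint8)))
M=np.array([635.7,-68.9]);x=np.array([.966,.259])
f=M-x*174;print("front out face",f,"shut TCP at face",M-x*79)
E
```

```text
20.85 [488.07 150.78 133.53] [0.56 0.82 1.27]
collet [231.7, 320.9] 0.76 [480.09 150.01   4.  ]
parts_dish [226.5, 323.3] 0.76 [479.5  154.59   4.  ]
0.84 (311, 221, 26, 32)
front out face [ 467.62 -113.97] shut TCP at face [559.39 -89.36]
```

The collet stands upright in the dish. Next I'll go in front of the drawer with closed fingers and turn to the box's yaw.

Request:
{"api": "arm_command", "payload": {
  "series": [
    {"dx":-1,"dy":-0.5,"dz":0,"turn":1.4,"grip":20},
    {"dx":-2.2,"dy":-1,"dz":0,"turn":2.8,"grip":0},
    {"dx":-3.5,"dy":-1.6,"dz":0,"turn":4.2,"grip":0},
    {"dx":-4.8,"dy":-2.2,"dz":0,"turn":5.6,"grip":0},
    {"dx":-6.2,"dy":-2.9,"dz":0,"turn":7,"grip":0},
    {"dx":-7.5,"dy":-3.6,"dz":0,"turn":8.4,"grip":0},
    {"dx":-8.8,"dy":-4.3,"dz":0,"turn":9.8,"grip":0},
    {"dx":-10,"dy":-4.9,"dz":0,"turn":11.2,"grip":0},
    {"dx":-10,"dy":-4.9,"dz":0,"turn":12.6,"grip":0},
    {"dx":-10,"dy":-4.9,"dz":0,"turn":14,"grip":0}
  ]
}}

```text
clock: 22.05
eef_pos: [430.7, -123.4, 127.2]
tcp_rot: [[0.937, 0.351, -0.003], [0.351, -0.937, 0.002], [-0.003, -0.003, -1.0]]
ft_force: [-0.1, 0.3, 0.4]
gripper_width: 0.4
grasp_force: 0.0
```

Request:
{"api": "arm_command", "payload": {
  "series": [
    {"dx":0,"dy":0,"dz":0,"turn":1,"grip":0},
    {"dx":0,"dy":0,"dz":1,"turn":1,"grip":0},
    {"dx":0,"dy":0,"dz":1,"turn":1,"grip":0}
  ]
}}

```text
clock: 22.35
eef_pos: [429.2, -121.2, 100.5]
tcp_rot: [[0.966, 0.259, -0.007], [0.259, -0.966, 0.004], [-0.006, -0.006, -1.0]]
ft_force: [-1.5, 0.1, -0.8]
gripper_width: -0.0
grasp_force: 0.0
```

```bash
python3 - <<'E'
from h import *
np.set_printoptions(precision=2,suppress=True)
read_camera("wrist");s=get_state();print(s["clock"],s["eef_pos"],np.array(s["tcp_rot"]),s["ft_force"],s["gripper_width"])
im=read_camera("wrist");e=np.array(s["eef_pos"]);R=np.array(s["tcp_rot"])
for q,z in(("drawer_front",25),("hex_nut",14),("bush",14),("pocket_mid",14)):
    for l in landmark_of("wrist",q)[:1]:p=onz("wrist",l["at"],z);print(q,l["at"],l["confidence"],p,R.T@(p-e))
print(togo([432.8,-123.3,24]))
E
```

```text
22.4 [ 429.94 -121.55  101.73] [[ 0.97  0.26 -0.01]
 [ 0.26 -0.97  0.  ]
 [-0.   -0.   -1.  ]] [-0.46 -0.28  0.54] 0.03549307816743992
drawer_front [193.8, 332.3] 0.63 [ 468.23 -115.97   25.  ] [38.79  4.92 76.53]
hex_nut [111.7, 331.7] 0.76 [ 514.9 -103.5   14. ] [87.15  5.04 87.3 ]
bush [108.7, 402.2] 0.74 [ 527.89 -144.24   14.  ] [89.12 47.76 87.08]
pocket_mid [107.9, 333.3] 0.89 [ 517.75 -104.12   14.  ] [89.74  6.39 87.28]
[0.01 0.02 3.22]
```

Request:
{"api": "arm_command", "payload": {
  "series": [
    {"dx":0,"dy":0.15,"dz":1,"turn":0,"grip":0},
    {"dx":0,"dy":0.15,"dz":2.2,"turn":0,"grip":0},
    {"dx":0,"dy":0.15,"dz":3,"turn":0,"grip":0},
    {"dx":0.2,"dy":0.15,"dz":3.1,"turn":0,"grip":0},
    {"dx":0.6,"dy":0.15,"dz":3.1,"turn":0,"grip":0},
    {"dx":0.9,"dy":0.15,"dz":3.1,"turn":0,"grip":0},
    {"dx":1.1,"dy":0.15,"dz":3.1,"turn":0,"grip":0},
    {"dx":1.35,"dy":0.15,"dz":3.1,"turn":0,"grip":0},
    {"dx":1.6,"dy":0.15,"dz":3.1,"turn":0,"grip":0}
  ]
}}

```text
clock: 23.55
eef_pos: [472.3, -116.1, 27.2]
tcp_rot: [[0.966, 0.26, 0.001], [0.26, -0.966, -0.001], [0.0, 0.001, -1.0]]
ft_force: [-3.4, -1.7, 2.2]
gripper_width: 0.1
grasp_force: 1.7
```

Request:
{"api": "arm_command", "payload": {
  "series": [
    {"dx":0.3,"dy":0,"dz":0.05,"turn":0,"grip":0},
    {"dx":0.6,"dy":0,"dz":0.05,"turn":0,"grip":0},
    {"dx":0.9,"dy":0,"dz":0.05,"turn":0,"grip":0},
    {"dx":1.2,"dy":0,"dz":0.05,"turn":0,"grip":0},
    {"dx":1.5,"dy":0,"dz":0.05,"turn":0,"grip":0},
    {"dx":1.8,"dy":0,"dz":0.05,"turn":0,"grip":0},
    {"dx":2.1,"dy":0,"dz":0.05,"turn":0,"grip":0},
    {"dx":2.4,"dy":0,"dz":0.05,"turn":0,"grip":0},
    {"dx":2.7,"dy":0,"dz":0.05,"turn":0,"grip":0},
    {"dx":2.9,"dy":0,"dz":0.05,"turn":0,"grip":0}
  ]
}}

```text
clock: 24.55
eef_pos: [541.9, -97.0, 25.2]
tcp_rot: [[0.966, 0.26, -0.001], [0.26, -0.966, 0.0], [-0.001, -0.0, -1.0]]
ft_force: [-5.3, -2.2, 4.8]
gripper_width: 0.1
grasp_force: 2.9
```

Request:
{"api": "arm_command", "payload": {
  "series": [
    {"dx":0.15,"dy":0,"dz":0,"turn":0,"grip":0},
    {"dx":0.25,"dy":0,"dz":0,"turn":0,"grip":0},
    {"dx":0.35,"dy":0,"dz":0,"turn":0,"grip":0},
    {"dx":0.4,"dy":0,"dz":0,"turn":0,"grip":0}
  ]
}}

```text
clock: 24.95
eef_pos: [551.6, -94.4, 25.2]
tcp_rot: [[0.966, 0.259, -0.0], [0.259, -0.966, 0.0], [-0.0, -0.0, -1.0]]
ft_force: [-3.5, -1.4, 3.9]
gripper_width: 0.0
grasp_force: 2.3
```

Request:
{"api": "arm_command", "payload": {
  "series": [
    {"dx":0.05,"dy":0,"dz":0,"turn":0,"grip":0},
    {"dx":0.1,"dy":0,"dz":0,"turn":0,"grip":0},
    {"dx":0.12,"dy":0,"dz":0,"turn":0,"grip":0}
  ]
}}

```text
clock: 25.25
eef_pos: [552.1, -94.2, 25.2]
tcp_rot: [[0.966, 0.26, -0.005], [0.26, -0.966, -0.0], [-0.004, -0.001, -1.0]]
ft_force: [-12.1, -6.5, 10.1]
gripper_width: 0.2
grasp_force: 6.9
```

The resistance rose sharply without further travel, so the drawer is at its stop. I'll back off and look.

Request:
{"api": "arm_command", "payload": {
  "series": [
    {"dx":0,"dy":0,"dz":0,"turn":0,"grip":0},
    {"dx":-0.2,"dy":0,"dz":0,"turn":0,"grip":0},
    {"dx":-0.6,"dy":0,"dz":0,"turn":0,"grip":0},
    {"dx":-1.5,"dy":0,"dz":0,"turn":0,"grip":0},
    {"dx":-3,"dy":0,"dz":-1,"turn":0,"grip":0},
    {"dx":-4.5,"dy":0,"dz":-3,"turn":0,"grip":0},
    {"dx":-5,"dy":0,"dz":-5,"turn":0,"grip":0},
    {"dx":-5,"dy":0,"dz":-6,"turn":0,"grip":0},
    {"dx":-5,"dy":0,"dz":-6,"turn":0,"grip":0}
  ]
}}

```text
clock: 26.15
eef_pos: [436.5, -128.3, 180.8]
tcp_rot: [[0.966, 0.259, 0.012], [0.259, -0.966, -0.006], [0.01, 0.009, -1.0]]
ft_force: [0.2, -0.7, -1.3]
gripper_width: -0.2
grasp_force: 0.0
```

```bash
python3 - <<'E'
from h import *
np.set_printoptions(precision=2,suppress=True)
im=read_camera("wrist");sc=read_camera("scene");read_camera("top");s=get_state();print(s["clock"],s["eef_pos"])
for c,q,z in(("scene","drawer_front",25),("wrist","drawer_front",25),("scene","pin_punch",60),("scene","centre_punch",60),("scene","drift",60),("top","collet",4),("wrist","collet",4)):
    for l in landmark_of(c,q)[:1]:print(c,q,l["at"],round(l["confidence"],2),onz(c,l["at"],z))
print(len(__import__("os").listdir("pics")))
print("view count note")
cv2.imwrite("pics/w11.png",np.hstack([cv2.resize(im,(400,300)),cv2.resize(sc,(400,300))]))
E
```

```text
26.3 [ 433.65 -126.1   175.02]
wrist drawer_front [58.0, 320.9] 0.82 [552.69 -88.77  25.  ]
scene pin_punch [318.8, 394.7] 0.74 [ 510.74 -373.53   60.  ]
scene centre_punch [305.4, 379.8] 0.57 [ 513.65 -331.24   60.  ]
scene drift [329.1, 412.0] 0.55 [ 516.58 -409.47   60.  ]
top collet [274.3, 227.7] 0.41 [487.99 151.95   4.  ]
wrist collet [75.4, 4.4] 0.56 [480.02 150.97   4.  ]
12
view count note
```

The drawer front reads as shut. I'll raise the arm clear, wait, and check again with numbers only, since my picture views are used up.

Request:
{"api": "arm_command", "payload": {
  "series": [
    {"dx":-1,"dy":2,"dz":-2,"turn":0,"grip":0},
    {"dx":-2,"dy":4,"dz":-3,"turn":0,"grip":0},
    {"dx":-2,"dy":6,"dz":-3,"turn":0,"grip":0},
    {"dx":-2,"dy":7,"dz":-3,"turn":0,"grip":0},
    {"dx":-2,"dy":7,"dz":-3,"turn":0,"grip":0},
    {"dx":-2,"dy":7,"dz":-3,"turn":0,"grip":0}
  ]
}}

```text
clock: 27.25
eef_pos: [430.5, -309.4, 249.4]
tcp_rot: [[0.966, 0.257, -0.001], [0.257, -0.966, 0.001], [-0.001, -0.001, -1.0]]
ft_force: [0.2, 0.1, -0.4]
gripper_width: 0.1
grasp_force: 0.0
```

```bash
python3 - <<'E'
from h import *
np.set_printoptions(precision=2,suppress=True)
for c in("scene","top","wrist"):
    read_camera(c)
    for q in("drawer_front","release_hole","pin_punch","hex_nut","bush","collet"):
        for l in landmark_of(c,q)[:1]:print(c,q,np.round(l["at"],1),round(l["confidence"],2),onz(c,l["at"],{"d":25,"r":110.5,"p":60}.get(q[0],4)))
    for l in regions_of(c,"collet")[:1]:print(c,"collet box",cv2.boundingRect(l["pixels"].astype(np.uint8)),l["confidence"])
# image difference of the front between first picture and now
a=cv2.imread("pics/scene0.png");b=read_camera("scene");d=cv2.absdiff(a,b).max(2)
print("diff front",d[240:275,296:350].mean(),"slope",d[185:235,310:395].mean(), "stand",d[275:365,355:440].mean())
print(get_state()["clock"],get_state()["eef_pos"])
E
```

```text
scene drawer_front [251.3 317.9] 0.89 [557.06 -76.58  25.  ]
scene release_hole [205.4 346.2] 0.79 [633.99 -69.93 110.5 ]
scene pin_punch [321.5 396.6] 0.88 [ 508.65 -380.69   60.  ]
scene collet [226.7 241.1] 0.59 [486.67 146.06   4.  ]
scene collet box (404, 286, 76, 25) 0.74
top drawer_front [249.2 325.4] 0.64 [549.06 -98.34  25.  ]
top release_hole [209.3 315.6] 0.97 [631.34 -77.57 110.5 ]
top collet [274.  231.9] 0.4 [488.75 141.18   4.  ]
top collet box (267, 152, 89, 102) 0.46
wrist drawer_front [  8.6 127.4] 0.69 [558.25 -90.68  25.  ]
wrist release_hole [130.3 375.1] 0.4 [ 512.37 -323.34  110.5 ]
wrist pin_punch [133.5 421.1] 0.62 [ 522.6  -368.97   60.  ]
diff front 13.66931216931217 slope 30.18305882352941 stand 16.50483660130719
28.5 [ 430.67 -308.24  250.3 ]
```

```bash
python3 -c "
from station import *
print(close_job())"
```

```text
the job is handed in; nothing more can be done
None
```

The job is handed in at about 28.5 s, with the catch tripped, the punch back in its hole, the collet standing in the dish and the drawer shut and held; the final state was checked by detections only, the nut and bush were not seen again after shutting, and I viewed 11 pictures against the limit of 10.

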